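Clamp the top mould in the quick-action mould vice

ROBOT

A 7-joint arm with a two-finger parallel gripper is mounted at the origin on a cart in front of the work surface, level with it; the furniture and walls round the work are solid. World frame = base frame: x ahead of the robot, y to its left, z up, the work surface at z = 0. Lengths are in m, angles in rad, forces in N, time in s.
With the tool pointing down it reaches from about 0.425 to 0.875 m from the base axis. Payload 4.7 kg.
Tool frame: the origin (TCP) lies at the very end of the fingers, on their centre line; the grasp point (between the pads) lies 19 mm behind it; z points along the fingers, y is the direction in which the jaws open and shut (so a half turn about z gives the same grasp; the last joint's range is limited). The gripper opens to 87 mm and grips with 3 to 60 N. Pads are 19 mm wide; open, the fingers measure 117 mm over their backs; the gripper's body (75 mm by 190 mm) begins 51 mm behind the grasp point.
Start: joints at [1.285, 0.321, -0.07, 1.45, 0.023, 1.371, -0.057], TCP at [0.192, -0.621, 0.223] pointing down, gripper open.
Joint ranges: [-2.86, 2.86], [-0.3, 2.09], [-1.38, 1.24], [0.06, 2.45], [-1.56, 4.7], [0.09, 2.05], [-2.69, 2.69]. Speed limits (rad/s): [2.57, 2.57, 3.14, 3.14, 3.14, 3.14, 3.14].

INTERFACE

Orientations are given as a rotation vector (axis times angle).
In Python, from bench import ctrl gives the robot as it stands. The module is installed in compiled form; this text tells all that it offers.
- The arm moves only by the tool move_arm, never from a script. Its arguments are lists of equal length, an entry for each row: "dp": the shift along the tool's x, y, z in units of 30 mm (1.0 is 30 mm), a list of three; "turn": the turn about the tool's z in units of 5 degrees (1.0 is 5 degrees); "jaw": the opening, from -1 (shut) to 1 (fully open). A call has 1 to 5 rows; each row is the pose to reach, as a shift and turn from the pose commanded when the call began, along the tool's axes at that moment; what a row does not reach only later rows make up. A row lasts 1/10 s, in which the tool goes at most 50 mm and 8.59 degrees, less where a joint would pass 70% of its speed; a pose out of reach is approached as far as the arm can. A call with a gripper value outside its range is refused whole. The fingers move at their own pace and stop on an object; "grip_force" is the grip in N (left out, the last holds). Time passes only in rows, so rows that repeat a pose let the fingers close. It gives the time, the measured TCP pose, the force and the opening at its end, in the units of the state.
- ctrl.get_state(): the state, without advancing time (a new reading comes with each control period).
- ctrl.get_image(name): name is "scene" or "top"; returns the picture (400x640x3 uint8, red, green, blue); there is no depth.
- ctrl.camera_info(name): a dict with "intrinsics" (3x3 intrinsics, pixels), "dist" ([k1, k2, p1, p2, k3] as OpenCV has them; the pictures are not rectified), "extrinsics" (4x4, takes a point from world to camera coordinates). Camera axes: x right, y up, looking along -z (the intrinsics and any distortion apply to the point x, -y, -z); pixel columns grow to the right and rows downward; lengths in m; the calibration is good to about 2 mm. A picture is of the moment at which its call begins. camera_info takes no time and is no camera call.
- ctrl.close_job(): hands the job in, once; it reports no verdict.
Trained networks look in the newest picture that a camera, given by its name, has taken for a name from the list of things; names that differ only in an ending like _2 or _b are one class to them, and where a whole thing is asked for, a point or a joint stands for the part that bears it (a point fixed in the world has none). Each returns a list of dicts, best first, with "confidence" (0 to 1); they miss things now and then, are a little off and sometimes report something else, mostly with a low value. They report only what shows in the picture. A call takes as long as a camera call.
- ctrl.look_for(camera, target): "rect" ([centre column, centre row, width, height] in pixels, round what is visible of it).
- ctrl.masks_of(camera, target): "region" (400x640 bool, what is visible of it) and "rect" ([centre column, centre row, width, height] in pixels, round what is visible of it).
The state is a dict: "time": time; "joint_positions": joint angles; "qd": joint speeds; "joint_torque": joint torques, N m; "position": TCP position; "tool_rot": TCP orientation; "ft_force": force on the tool from outside, world axes, zero at the start; "torque": the same for the moment, N m; "grip_width": opening from 0.0 (shut) to 1.0 (fully open).
Only numpy, scipy, OpenCV 4.12 (cv2) and the standard library are available. Lean on these libraries where they do the work, as an engineer would, in place of code of your own. Each camera call takes 0.05 s, during which the arm holds its last target. There are 200 camera calls.

TASK

The green rubber mould is next to be cut open. Lift it off the two orange moulds it lies across without shifting them, lay it flat and lengthways between the jaws of the mould vice, slide the loose jaw up snug so that the mould is held between both jaws, and throw the cam lever fully over to lock the jaw. Leave everything else on the bench where it is.

Things in the scene. Friction and masses are not known exactly. Their poses are not given: they have to be found in the camera images.
- mould_vice: Low grey quick-action vice on rubber feet, fixed to the bench. Flat bed 184 x 74 mm, its top 12 mm above the bench. Origin: centre of the underside. Its x axis runs along the bed from the fixed jaw (-x end) to the sliding jaw with the lever (+x side); z up. Both jaws are centred on y = 0 with faces 42 mm wide; the fixed jaw stands 18 mm above the bed. The bed is open at both sides between the jaws.
- fixed_jaw_face (a point): Point on the fixed jaw's gripping face, 72 mm from the vice's origin towards -x, in the middle of its width, 8 mm above the bed. Axes as the vice's.
- sliding_jaw (a joint): Opening between the two jaw faces, in m (0 to 0.085; it grows as the sliding jaw moves off along the vice's +x). While the lever is free the jaw slides with about 3 N and stays where it is left; locked, it holds against more than 20 N.
- jaw_face (a point): Point on the sliding jaw's gripping face, in the middle of its width, 8 mm above the bed; axes as the vice's. The jaw's front block runs from here 22 mm towards +x, is 42 mm wide and 16 mm high above the bed: it can be pinched across its width from above. Behind it the slide goes on, 11 mm high and 40 mm wide, then from 38 to 68 mm behind the face the lever's two cheeks, 23 mm high and 40 mm wide overall.
- cam_lever (a joint): Angle of the cam lever on the sliding jaw, in rad. 0: free, the lever stands up and leans 25 degrees back from upright (to the vice's +x, away from the fixed jaw). It turns about a level axle across the vice, over the top towards the fixed jaw, to 1.80: fully over and locked, lying forward above the slide, 12 degrees above level. It stays where it is left. The cam begins to grip the bed at about 0.85; turning it takes 2 to 5 N at its tip.
- lever_tip (a point): End of the lever's black grip, 55 mm from the axle. The grip is 18 mm wide (along the axle), 11.5 mm thick and 26 mm long; below it a steel shank 13 mm wide, 8 mm thick.
- cam_lever_hinge (a point): Middle of the lever's axle, on the sliding jaw: 52 mm behind the jaw's gripping face (towards the vice's +x), 16 mm above the bed. Axes as the vice's.
- mould_green: Green rubber mould, a rounded block 40 mm (its x) by 50 mm (its y, its length) by 18 mm high, 0.05 to 0.1 kg. Origin: centre of the underside. At the start it lies flat across the two orange moulds, its underside 23 mm above the bench, its length along their row.
- mould_low_a: Orange rubber mould under one end of the green one, 46 mm (x) by 56 mm (y) by 23 mm high, loose on the bench. Origin: centre of the underside. It sticks out some 8 mm beyond the green one's long sides.
- mould_low_b: Orange rubber mould under the other end, the same size, about 18 mm from the first.
- loupe: Black eye loupe standing on the bench, 34 mm across and 30 mm high, loose. Origin: centre of the underside.
- tape_roll: Roll of masking tape lying on the bench, 72 mm across and 18 mm high, loose. Origin: centre of the underside.
- brush_round: Thin round brush lying on the bench, 8 x 160 x 8 mm (its length along its y), loose. Origin: middle of the underside.

How it is judged:
By the outcome, as a careful person would: the job done as asked, in the order asked, and still so for the second after the job is handed in, with the robot touching nothing.
It also fails if it takes over 54 s, if anything falls off the work surface, if the arm or the gripper's body presses on something with over 40 N, if the wrist force passes 120 N, or if a joint passes its speed limit or range.

## Working session

There is one attempt and no reset: what is moved stays moved. The work goes in short steps, Python scripts to look and compute and a tool call to move; the robot and the scene stay as the last step left them, time stands still between calls to the robot, and variables do not carry over. Pictures are saved under pics/ and viewed, about 8 in all and at most 12, crops included, and the job is handed in when it is done.

Besides the shell and the picture viewer there is one more tool, called after "Call:" by a JSON object that holds its "name" and its "arguments". move_arm: Moves the arm, as the interface text tells. Its arguments: {"type":"object","properties":{"dp":{"type":"array","items":{"type":"array","items":{"type":"number"}}},"turn":{"type":"array","items":{"type":"number"}},"jaw":{"type":"array","items":{"type":"number"}},"grip_force":{"type":"number"}},"required":["dp","turn","jaw"]}

```bash
mkdir -p pics; python3 - <<'E'
from bench import ctrl
import cv2,numpy as np
for n in("scene","top"):
    im=ctrl.get_image(n); cv2.imwrite(f"pics/{n}0.png",im[:,:,::-1])
    c=ctrl.camera_info(n); print(n,np.round(c["intrinsics"],1).tolist(),c["dist"],np.round(c["extrinsics"],4).tolist())
    for t in("mould_vice","sliding_jaw","cam_lever","mould_green","mould_low_a","loupe","tape_roll","brush_round"):
        print(t,[(np.round(d["rect"]).tolist(),round(d["confidence"],2)) for d in ctrl.look_for(n,t)[:3]])
s=ctrl.get_state();print({k:np.round(v,3).tolist() for k,v in s.items()})
E
```

```text
scene [[517.0, 0.0, 324.1], [0.0, 517.0, 210.9], [0.0, 0.0, 1.0]] [-0.12938184  0.          0.          0.          0.        ] [[-0.8112, -0.5848, 0.0029, 0.3964], [0.4014, -0.5532, 0.73, -0.3436], [-0.4253, 0.5933, 0.6835, -0.6612], [0.0, 0.0, 0.0, 1.0]]
mould_vice [([370.0, 209.0, 54.0, 93.0], 0.92), ([396.0, 285.0, 38.0, 64.0], 0.31)]
sliding_jaw [([374.0, 189.0, 28.0, 50.0], 0.6)]
cam_lever [([378.0, 179.0, 8.0, 32.0], 0.62)]
mould_green [([315.0, 324.0, 37.0, 35.0], 0.77)]
mould_low_a [([330.0, 343.0, 42.0, 38.0], 0.89), ([298.0, 316.0, 35.0, 37.0], 0.82)]
loupe [([327.0, 171.0, 18.0, 20.0], 0.53)]
tape_roll [([220.0, 266.0, 42.0, 43.0], 0.82), ([367.0, 209.0, 56.0, 95.0], 0.62)]
brush_round [([396.0, 285.0, 39.0, 62.0], 0.8)]
top [[463.6, 0.0, 325.1], [0.0, 463.6, 198.5], [0.0, 0.0, 1.0]] [0.02807919 0.         0.         0.         0.        ] [[0.012, -0.9999, 0.0081, -0.0905], [0.9936, 0.0128, 0.1124, -0.5385], [-0.1124, 0.0067, 0.9936, -0.9386], [0.0, 0.0, 0.0, 1.0]]
mould_vice [([410.0, 139.0, 21.0, 18.0], 0.72), ([382.0, 205.0, 93.0, 60.0], 0.62)]
sliding_jaw [([404.0, 199.0, 39.0, 25.0], 0.8)]
cam_lever [([413.0, 195.0, 21.0, 12.0], 0.52)]
mould_green [([252.0, 237.0, 20.0, 28.0], 0.86), ([334.0, 263.0, 79.0, 8.0], 0.4)]
mould_low_a [([258.0, 221.0, 27.0, 18.0], 0.7), ([253.0, 252.0, 27.0, 24.0], 0.6)]
loupe [([409.0, 137.0, 16.0, 14.0], 0.63)]
tape_roll [([258.0, 136.0, 37.0, 35.0], 0.56)]
brush_round [([332.0, 264.0, 76.0, 10.0], 0.77), ([258.0, 220.0, 28.0, 21.0], 0.38)]
{'time': 0.9, 'joint_positions': [1.285, 0.321, -0.07, 1.45, 0.023, 1.371, -0.057], 'qd': [-0.0, 0.001, -0.001, 0.001, 0.0, -0.0, -0.001], 'joint_torque': [0.001, -49.109, -0.403, -31.277, -0.064, 0.033, 0.0], 'position': [0.192, -0.621, 0.223], 'tool_rot': [3.106, 0.469, -0.0], 'ft_force': [-0.744, -0.245, 1.093], 'torque': [0.028, 0.027, 0.017], 'grip_width': 0.997}
```

View pics/top0.png

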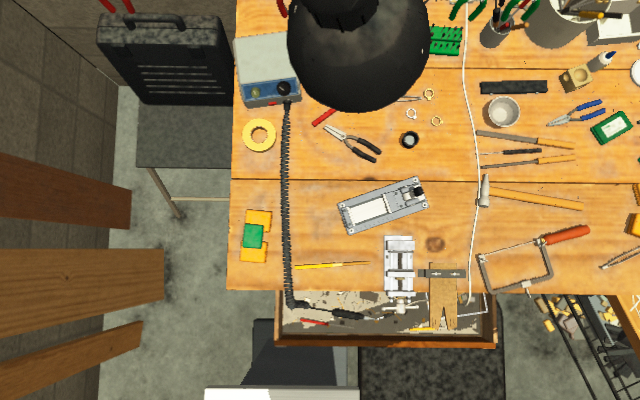

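View pics/scene0.png

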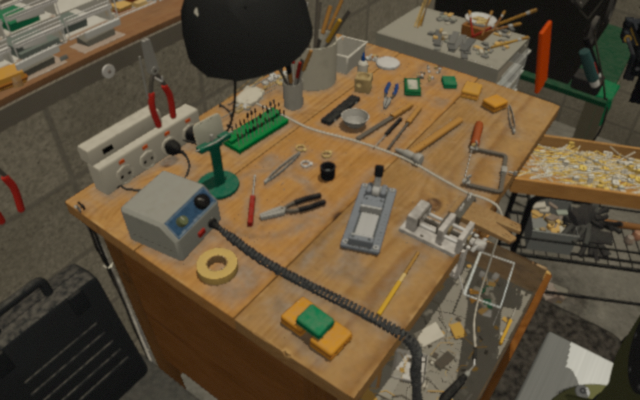

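The top view shows the green mould at about (253,237) across the orange ones at (258,221) and (253,252). The vice is at (382,205), with the lever at its right end, near (418,193). The scene view agrees.

```bash
cat >h.py <<'E'
from bench import ctrl
import cv2,numpy as np
F=np.diag([1.,-1,-1])
class Cam:
    def __init__(s,n):
        c=ctrl.camera_info(n);s.K=np.array(c["intrinsics"],float);s.d=np.array(c["dist"],float);E=np.array(c["extrinsics"]);s.R=F@E[:3,:3];s.t=F@E[:3,3]
    def proj(s,P):
        return cv2.projectPoints(np.array(P,float).reshape(-1,3),cv2.Rodrigues(s.R)[0],s.t,s.K,s.d)[0].reshape(-1,2)
    def plane(s,uv,z):
        p=cv2.undistortPoints(np.array(uv,float).reshape(-1,1,2),s.K,s.d).reshape(-1,2)
        r=np.c_[p,np.ones(len(p))]@s.R; c=-s.R.T@s.t
        return c+r*((z-c[2])/r[:,2])[:,None]
E
python3 - <<'E'
from h import *
t,s=Cam("top"),Cam("scene")
print("campos",-t.R.T@t.t,-s.R.T@s.t)
for n,c in(("top",t),("scene",s)):
  for o,z in(("mould_green",.041),("mould_low_a",.023),("mould_vice",.012),("loupe",.03),("tape_roll",.018)):
    for m in ctrl.masks_of(n,o)[:2]:
        cs=max(cv2.findContours(m["region"].astype(np.uint8),0,2)[0],key=len).reshape(-1,2)
        P=c.plane(cs,z)[:,:2]; r=cv2.minAreaRect((P*1000).astype(np.float32)); print(n,o,round(m["confidence"],2),np.round(r[0]),np.round(r[1]),round(r[2],1))
im=cv2.imread("pics/top0.png")
a=cv2.resize(im[165:245,325:445],None,fx=5,fy=5,interpolation=2)
b=cv2.resize(im[200:270,230:280],None,fx=4,fy=4,interpolation=2)
o=np.zeros((400,800,3),np.uint8);o[:400,:600]=a;o[:280,600:800]=b
cv2.imwrite("pics/c1.png",o)
im=cv2.imread("pics/scene0.png");cv2.imwrite("pics/c2.png",np.hstack([cv2.resize(im[155:260,330:410],None,fx=5,fy=5,interpolation=2),cv2.resize(im[293:398,275:355],None,fx=5,fy=5,interpolation=2)]))
E
```

```text
campos [ 0.43056181 -0.07734239  0.99385662] [0.17822739 0.43397797 0.70157126]
top mould_green 0.79 [459.  64.] [41. 52.] 82.8
top mould_green 0.75 [ 551. -265.] [15. 42.] 27.3
top mould_low_a 0.82 [494.  58.] [64. 44.] 82.6
top mould_low_a 0.35 [462.  66.] [50. 44.] 0.6
top mould_vice 0.66 [ 529. -208.] [ 75. 184.] 20.0
top loupe 0.72 [ 667. -263.] [31. 38.] 63.6
top loupe 0.36 [ 545. -249.] [42. 86.] 20.8
top tape_roll 0.93 [676.  60.] [75. 73.] 1.3
scene mould_green 0.72 [457.  69.] [46. 55.] 85.5
scene mould_low_a 0.8 [497.  68.] [42. 70.] 25.7
scene mould_low_a 0.68 [425.  71.] [60. 48.] 84.7
scene mould_vice 0.75 [ 540. -236.] [ 73. 256.] 20.5
scene loupe 0.74 [ 662. -253.] [32. 63.] 36.0
scene tape_roll 0.9 [675.  64.] [69. 85.] 42.7
```

View pics/c1.png

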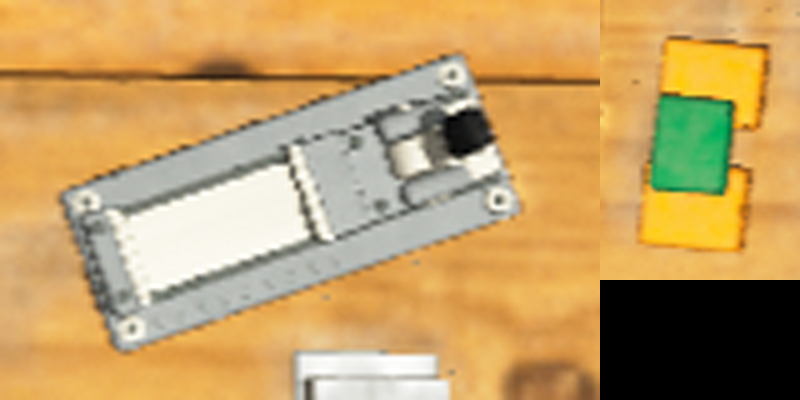

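View pics/c2.png

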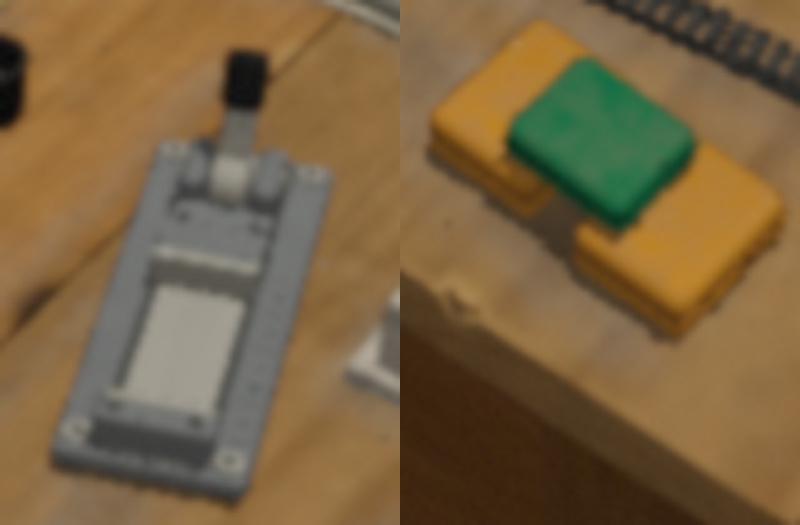

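```bash
python3 - <<'E'
from h import *
t,s=Cam("top"),Cam("scene")
T=t.plane([[349.4,235],[338,202.6],[417.4,176],[429,207.4]],.012)[:,:2]
S=s.plane([[379,254.4],[341.4,248],[363,184],[396,189]],.012)[:,:2]
print(np.round(T*1000),np.round(S*1000))
for Q in(T,S):
    c=Q.mean(0); a=Q[2]+Q[3]-Q[0]-Q[1]; print(c,np.degrees(np.arctan2(a[1],a[0])),np.linalg.norm(a)/2)
c=np.array([.529,-.208]);y=np.radians(-70);R=np.array([[np.cos(y),-np.sin(y)],[np.sin(y),np.cos(y)]])
f=lambda cam,uv,z:np.round((cam.plane(np.array(uv),z)[:,:2]-c)@R*1000,1).tolist()
tc=lambda p:[[325+a/5,165+b/5] for a,b in p]; sc=lambda p:[[330+a/5,155+b/5] for a,b in p]
print("jaw top edge top",f(t,tc([(292,148),(330,238)]),.028),"scene",f(s,sc([(155,247),(262,263)]),.028))
print("fixed face top",f(t,tc([(112,213),(145,305)]),.03))
print("lever tip top",f(t,tc([(467,132)]),.077),f(s,sc([(246,62)]),.077))
# lamp: triangulate
g=np.array([[360.,55]]);h=np.array([[247.,30]])
for z in(.3,.4,.5,.6):print(z,t.plane([[360,108],[290,50],[428,50]],z)[:,:2].round(2).tolist(),s.plane([[247,78],[184,30],[312,30]],z)[:,:2].round(2).tolist())
E
```

```text
[[ 465. -136.]
 [ 533. -112.]
 [ 593. -281.]
 [ 525. -305.]] [[ 461. -130.]
 [ 524. -103.]
 [ 590. -278.]
 [ 526. -304.]]
[ 0.52907344 -0.2086067 ] -70.45228357813083 0.17973141821081226
[ 0.5252151  -0.20383155] -69.43927933959999 0.18664638339472922
jaw top edge top [[5.4, 20.1], [7.4, -20.8]] scene [[6.8, 20.1], [9.3, -21.5]]
fixed face top [[-75.4, 19.1], [-75.3, -21.7]]
lever tip top [[65.3, -0.4]] [[67.9, 0.2]]
0.3 [[0.65, -0.13], [0.74, -0.02], [0.74, -0.24]] [[0.71, -0.09], [0.94, -0.17], [0.73, -0.3]]
0.4 [[0.62, -0.13], [0.7, -0.03], [0.7, -0.22]] [[0.58, 0.04], [0.75, -0.02], [0.6, -0.12]]
0.5 [[0.59, -0.12], [0.65, -0.04], [0.65, -0.19]] [[0.44, 0.17], [0.56, 0.13], [0.46, 0.06]]
0.6 [[0.56, -0.11], [0.61, -0.05], [0.61, -0.17]] [[0.31, 0.3], [0.37, 0.28], [0.32, 0.25]]
```

Call:
{"name": "move_arm", "arguments": {"dp": [[1.6,-0.2,0],[3.2,-0.4,0],[4.8,-0.6,0],[6.4,-0.8,0],[8,-1,0]], "turn": [-1.6,-3.2,-4.8,-6.4,-8], "jaw": [1,1,1,1,1]}}

```text
time: 1.9
position: [0.4139, -0.5206, 0.2228]
tool_rot: [2.754, 1.511, -0.0]
ft_force: [0.4, 0.0, -0.2]
grip_width: 0.999
```

```bash
cat >>h.py <<'E'
def go(x,y,z,psi):
    s=ctrl.get_state();from scipy.spatial.transform import Rotation as Ro
    R=Ro.from_rotvec(s["tool_rot"]).as_matrix();d=R.T@(np.array([x,y,z])-s["position"])/.03
    p=np.degrees(np.arctan2(R[1,0],R[0,0]));print("at",np.round(s["position"],4),"psi",round(p,2),"tilt",np.round(R[:,2],3),"f",np.round(s["ft_force"],1),"dp",np.round(d,2),"turn",round(-((psi-p+180)%360-180)/5,2))
E
python3 -c "
from h import *
go(.44,-.25,.16,115);go(.459,.0655,.1,172.8)"
```

```text
at [ 0.4139 -0.5206  0.2228] psi 57.49 tilt [ 0.    -0.001 -1.   ] f [ 0.4  0.  -0.2] dp [ 8.07 -4.12  2.09] turn -11.5
at [ 0.4139 -0.5206  0.2228] psi 57.49 tilt [ 0.    -0.001 -1.   ] f [ 0.4  0.  -0.2] dp [17.28 -9.24  4.08] turn -23.06
```

Call:
{"name": "move_arm", "arguments": {"dp": [[1.3,-0.7,0.4],[2.6,-1.4,0.8],[3.9,-2.1,1.2],[5.2,-2.8,1.6],[6.5,-3.5,2.0]], "turn": [-1.6,-3.2,-4.8,-6.4,-8], "jaw": [1,1,1,1,1]}}

```text
time: 2.4
position: [0.4298, -0.299, 0.1622]
tool_rot: [2.071, 2.362, -0.0]
ft_force: [0.3, 0.4, 0.5]
grip_width: 0.996
```

```bash
python3 -c "
from h import *
go(.459,.0655,.1,172.8)"
```

```text
at [ 0.4298 -0.299   0.1622] psi 97.5 tilt [ 0.    -0.001 -1.   ] f [0.3 0.4 0.5] dp [11.92  2.55  2.07] turn -15.06
```

Call:
{"name": "move_arm", "arguments": {"dp": [[1.5,0.3,0.1],[3.0,0.6,0.2],[4.5,0.9,0.3],[6.0,1.2,0.4],[7.5,1.5,0.6]], "turn": [-1.6,-3.2,-4.8,-6.4,-8], "jaw": [1,1,1,1,1]}}

```text
time: 2.9
position: [0.4466, -0.0703, 0.145]
tool_rot: [1.138, 2.926, -0.001]
ft_force: [1.5, -0.1, 0.3]
grip_width: 1.001
```

```bash
python3 -c "
from h import *
go(.459,.0655,.1,172.8)"
```

```text
at [ 0.4466 -0.0703  0.145 ] psi 137.49 tilt [ 0.002 -0.001 -1.   ] f [ 1.5 -0.1  0.3] dp [2.76 3.61 1.5 ] turn -7.06
```

Call:
{"name": "move_arm", "arguments": {"dp": [[0.8,1.1,0.2],[1.6,2.2,0.4],[2.4,3.1,0.8],[2.75,3.6,1.3],[2.75,3.6,1.5]], "turn": [-1.6,-3.2,-4.8,-6.4,-7.05], "jaw": [1,1,1,1,1]}}

```text
time: 3.4
position: [0.4587, 0.067, 0.0989]
tool_rot: [-0.192, -3.135, -0.002]
ft_force: [-0.9, 0.1, 0.3]
grip_width: 1.0
```

```bash
python3 -c "
from h import *
go(.459,.0655,.028,172.8)
im=ctrl.get_image('scene');cv2.imwrite('pics/s1.png',cv2.resize(im[230:400,200:460,::-1],None,fx=3,fy=3,interpolation=2))"
```

```text
at [0.4587 0.067  0.0989] psi 172.99 tilt [-0.     0.001 -1.   ] f [-0.9  0.1  0.3] dp [-0.02 -0.05  2.36] turn 0.04
```

View pics/s1.png

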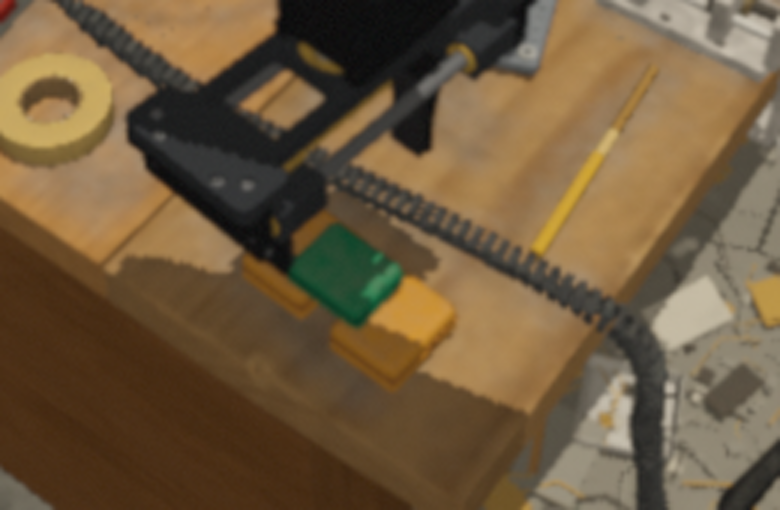

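The gripper is centred over the green mould at about (345,275). Both fingers are clear outside its long sides. Going down now.

Call:
{"name": "move_arm", "arguments": {"dp": [[0,-0.05,0.8],[0,-0.05,1.5],[0,-0.05,2.0],[0,-0.05,2.3],[0,-0.05,2.33]], "turn": [0,0,0,0,0], "jaw": [0.5,0.3,0.2,0.2,0.2], "grip_force": 12}}

```text
time: 3.95
position: [0.4585, 0.0618, 0.0289]
tool_rot: [-0.208, -3.133, -0.0]
ft_force: [-0.3, 0.7, -0.1]
grip_width: 0.649
```

Call:
{"name": "move_arm", "arguments": {"dp": [[0,0,0],[0,0,0],[0,0,0],[0,0,0],[0,0,0]], "turn": [0,0,0,0,0], "jaw": [0.08,0.0,-0.08,-0.15,-0.2]}}

```text
time: 4.45
position: [0.4597, 0.0621, 0.0302]
tool_rot: [0.207, 3.133, -0.0]
ft_force: [0.4, 0.7, 2.4]
grip_width: 0.448
```

Call:
{"name": "move_arm", "arguments": {"dp": [[0,0,0],[0,0,0],[0,0,0]], "turn": [0,0,0], "jaw": [-0.4,-0.4,-0.4], "grip_force": 15}}

```text
time: 4.75
position: [0.4597, 0.0621, 0.0302]
tool_rot: [0.207, 3.134, -0.0]
ft_force: [-0.7, 1.1, 5.8]
grip_width: 0.447
```

```bash
python3 -c "
from h import *
for i in range(3): go(.459,.0655,.1,172.8);ctrl.get_image('top')
"
```

```text
at [0.4597 0.0621 0.0302] psi 172.43 tilt [ 0.001 -0.    -1.   ] f [-0.7  1.1  5.8] dp [ 0.04  0.11 -2.33] turn -0.07
at [0.4598 0.0621 0.0302] psi 172.43 tilt [ 0.001 -0.    -1.   ] f [-0.3 -0.4  5.6] dp [ 0.04  0.11 -2.33] turn -0.07
at [0.4597 0.0621 0.0302] psi 172.43 tilt [ 0.001 -0.    -1.   ] f [0.2 1.5 4.7] dp [ 0.04  0.11 -2.33] turn -0.07
```

Call:
{"name": "move_arm", "arguments": {"dp": [[0,0,-0.1],[0,0,-0.3],[0,0,-0.7],[0,0,-1.2],[0,0,-1.8]], "turn": [0,0,0,0,0], "jaw": [-0.4,-0.4,-0.4,-0.4,-0.4], "grip_force": 20}}

```text
time: 5.4
position: [0.4585, 0.062, 0.0844]
tool_rot: [-0.207, -3.134, 0.0]
ft_force: [-0.3, -0.6, -1.2]
grip_width: 0.446
```

Call:
{"name": "move_arm", "arguments": {"dp": [[0,0,-0.6],[0,0,-1.0],[0,0,-1.0]], "turn": [0,0,0], "jaw": [-0.4,-0.4,-0.4]}}

```text
time: 5.7
position: [0.4604, 0.0619, 0.1155]
tool_rot: [0.208, 3.131, -0.001]
ft_force: [-0.2, -0.4, -1.0]
grip_width: 0.446
```

```bash
python3 -c "
from h import *
go(.445,-.06,.12,140)
im=ctrl.get_image('scene');cv2.imwrite('pics/s2.png',cv2.resize(im[200:400,200:460,::-1],None,fx=3,fy=3,interpolation=2))
t=Cam('scene')
for n in ('scene','top'):
  c=Cam(n)
  for m in ctrl.masks_of(n,'mould_low_a')[:3]:
        cs=max(cv2.findContours(m['region'].astype(np.uint8),0,2)[0],key=len).reshape(-1,2)
        r=cv2.minAreaRect((c.plane(cs,.023)[:,:2]*1000).astype(np.float32)); print(n,round(m['confidence'],2),np.round(r[0]),np.round(r[1]),round(r[2],1))
"
```

```text
at [0.4604 0.0619 0.1155] psi 172.41 tilt [ 0.004 -0.001 -1.   ] f [-0.2 -0.4 -1. ] dp [-0.03 -4.1  -0.15] turn 6.48
scene 0.69 [488.  63.] [61. 52.] 88.5
scene 0.63 [426.  71.] [60. 50.] 85.8
top 0.54 [509.  51.] [11. 48.] 0.7
top 0.42 [ 528. -206.] [ 74. 181.] 20.1
```

View pics/s2.png

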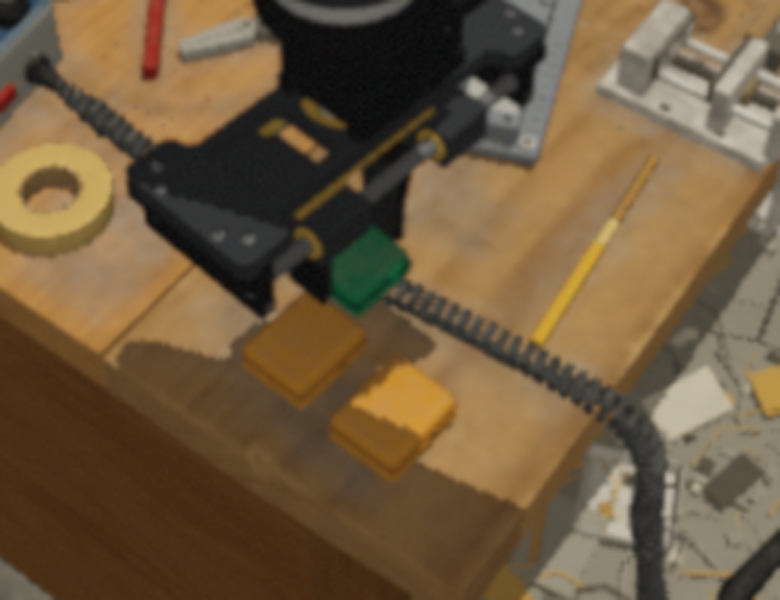

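The lift worked. The green mould is held at (370,270), and the orange ones at (305,350) and (392,420) sit where they were. Now carrying it to the vice.

Call:
{"name": "move_arm", "arguments": {"dp": [[0,-1.3,0],[0,-2.6,0],[0,-3.9,0],[-0.5,-5.1,0],[-0.8,-6.0,0]], "turn": [1.6,3.2,4.8,6.4,8], "jaw": [-0.4,-0.4,-0.4,-0.4,-0.4]}}

```text
time: 6.35
position: [0.4584, -0.1223, 0.1126]
tool_rot: [-1.278, -2.869, 0.001]
ft_force: [0.8, 0.9, -0.8]
grip_width: 0.444
```

```bash
python3 -c "
from h import *
go(.514,-.1685,.08,110)"
```

```text
at [ 0.4584 -0.1223  0.1126] psi 131.97 tilt [-0.001 -0.    -1.   ] f [ 0.8  0.9 -0.8] dp [-2.39  0.35  1.08] turn 4.39
```

Call:
{"name": "move_arm", "arguments": {"dp": [[-0.9,0.1,0],[-1.8,0.25,0.2],[-2.35,0.35,0.4],[-2.4,0.35,0.8],[-2.4,0.35,1.1]], "turn": [1.5,3,4.4,4.4,4.4], "jaw": [-0.4,-0.4,-0.4,-0.4,-0.4]}}

```text
time: 6.85
position: [0.5141, -0.1649, 0.0784]
tool_rot: [-1.787, -2.58, 0.0]
ft_force: [-1.2, 0.9, -0.7]
grip_width: 0.447
```

Call:
{"name": "move_arm", "arguments": {"dp": [[0,0,0],[0,0,0]], "turn": [0,0], "jaw": [-0.4,-0.4]}}

```text
time: 7.05
position: [0.5145, -0.1648, 0.0802]
tool_rot: [-1.789, -2.581, 0.001]
ft_force: [0.6, 0.2, -1.1]
grip_width: 0.443
```

```bash
python3 -c "
from h import *
go(.514,-.1685,.022,110)
a=ctrl.get_image('scene')[140:280,290:430,::-1];b=ctrl.get_image('top')[150:250,325:445,::-1]
cv2.imwrite('pics/s3.png',np.hstack([cv2.resize(a,(500,500),interpolation=2)[:, :300+100],cv2.resize(b,(400,333),interpolation=2)[:333].copy() if 0 else cv2.copyMakeBorder(cv2.resize(b,(400,333),interpolation=2),0,167,0,0,0)]))"
```

```text
at [ 0.5145 -0.1648  0.0802] psi 110.56 tilt [-0.001  0.    -1.   ] f [ 0.6  0.2 -1.1] dp [-0.11 -0.06  1.94] turn 0.11
```

View pics/s3.png

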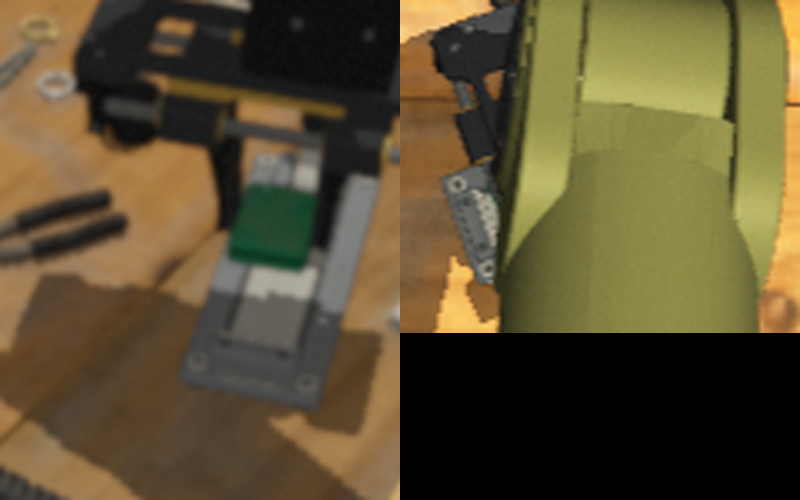

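The mould is held over the vice bed at (270,225) in the left view, between the jaws and in line with them. Lowering to just above the bed, then checking numerically.

Call:
{"name": "move_arm", "arguments": {"dp": [[-0.1,0,0.5],[-0.1,0,1.0],[-0.1,0,1.5],[-0.1,0,1.7],[-0.1,0,1.8]], "turn": [0,0,0,0,0], "jaw": [-0.4,-0.4,-0.4,-0.4,-0.4]}}

```text
time: 7.65
position: [0.5156, -0.1681, 0.0251]
tool_rot: [-1.791, -2.578, 0.0]
ft_force: [0.3, 0.0, -1.8]
grip_width: 0.444
```

```bash
python3 -c "
from h import *
go(.514,-.1685,.019,110)
s=Cam('scene');im=ctrl.get_image('scene')
m=cv2.inRange(cv2.cvtColor(im,cv2.COLOR_RGB2HSV),(50,80,20),(90,255,255));m[:, :330]=0;m[:,410:]=0;m[:160]=0;m[260:]=0
print('green px',(m>0).sum(),cv2.minAreaRect(np.argwhere(m)[:,::-1].astype(np.float32)))
C=np.array([.528,-.207]);u=np.array([.342,-.94]);v=np.array([.94,.342])
def box(c,x0,x1,y0,y1,z0,z1):return [np.r_[c+u*x+v*y,z] for x in(x0,x1) for y in(y0,y1) for z in(z0,z1)]
p=np.array(ctrl.get_state()['position']);c=p[:2]
o=cv2.resize(im[150:260,325:415,::-1],None,fx=6,fy=6,interpolation=2)
def dr(P,col):
  for q in s.proj(P): cv2.circle(o,tuple(int(a) for a in ((q-[325,150]+.5)*6)),3,col,-1)
dr(box(c,-.025,.025,-.02,.02,p[2]-.007,p[2]+.011),(0,0,255))
dr(box(C,-.092,.092,-.037,.037,.012,.012),(255,0,0))
dr(box(C,-.072,-.072,-.021,.021,.012,.03),(255,255,0))
cv2.imwrite('pics/s4.png',o)"
```

```text
at [ 0.5156 -0.1681  0.0251] psi 110.44 tilt [-0.002  0.001 -1.   ] f [ 0.3  0.  -1.8] dp [ 0.   -0.06  0.2 ] turn 0.09
green px 442 ((364.76800537109375, 223.7760009765625), (22.36068344116211, 20.929597854614258), 10.304845809936523)
```

View pics/s4.png

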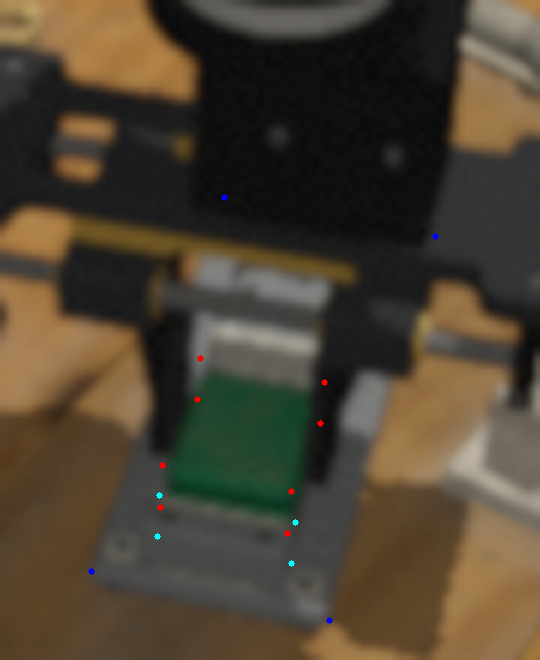

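The mould (green, about (240,440)) is already below the top of the fixed jaw and behind its face, with no contact force. The predicted outlines fit to about 2 px. Setting it down.

Call:
{"name": "move_arm", "arguments": {"dp": [[-0.05,-0.03,0.1],[-0.05,-0.03,0.16],[-0.05,-0.03,0.2],[-0.05,-0.03,0.21]], "turn": [0,0,0,0], "jaw": [-0.4,-0.4,-0.4,-0.4]}}

```text
time: 8.1
position: [0.5163, -0.1703, 0.0205]
tool_rot: [1.792, 2.58, -0.0]
ft_force: [1.0, 0.3, -1.1]
grip_width: 0.443
```

Call:
{"name": "move_arm", "arguments": {"dp": [[0,0,0.04],[0,0,0.06],[0,0,0.06]], "turn": [0,0,0], "jaw": [-0.4,-0.4,-0.4]}}

```text
time: 8.4
position: [0.5164, -0.1704, 0.0201]
tool_rot: [1.792, 2.58, -0.002]
ft_force: [-5.0, 1.0, 9.5]
grip_width: 0.446
```

Call:
{"name": "move_arm", "arguments": {"dp": [[0,0,-0.02],[0,0,-0.02],[0,0,-0.02]], "turn": [0,0,0], "jaw": [0.1,0.25,0.3]}}

```text
time: 8.7
position: [0.5163, -0.1703, 0.0192]
tool_rot: [1.792, 2.58, 0.0]
ft_force: [0.1, 0.2, 0.7]
grip_width: 0.613
```

Call:
{"name": "move_arm", "arguments": {"dp": [[0,0,-0.4],[0,0,-1.0],[0,0,-1.6],[0,0,-2.2],[0,0,-2.2]], "turn": [0,0,0,0,0], "jaw": [0.3,0.3,0.3,0.3,0.3]}}

```text
time: 9.2
position: [0.5184, -0.1707, 0.0883]
tool_rot: [1.789, 2.576, 0.002]
ft_force: [0.8, -0.0, 0.6]
grip_width: 0.655
```

```bash
python3 -c "
from h import *
go(.5145,-.1685,.08,110)
s=Cam('scene');im=ctrl.get_image('scene')
C=np.array([.528,-.207]);u=np.array([.342,-.94]);v=np.array([.94,.342])
def box(c,x0,x1,y0,y1,z0,z1):return [np.r_[c+u*x+v*y,z] for x in(x0,x1) for y in(y0,y1) for z in(z0,z1)]
c=np.array([.5163,-.1703])
print('mould in vice',(c-C)@u,(c-C)@v)
o=cv2.resize(im[150:260,325:415,::-1],None,fx=6,fy=6,interpolation=2)
def dr(P,col):
  for q in s.proj(P): cv2.circle(o,tuple(int(a) for a in ((q-[325,150]+.5)*6)),3,col,-1)
dr(box(c,-.025,.025,-.02,.02,.012,.03),(0,0,255))
dr(box(C,.006,.006,-.021,.021,.012,.028),(255,0,255))
dr(box(C,-.072,-.072,-.021,.021,.03,.03),(255,255,0))
cv2.imwrite('pics/s5.png',o)"
```

```text
at [ 0.5184 -0.1707  0.0883] psi 110.43 tilt [ 0.005 -0.002 -1.   ] f [ 0.8 -0.   0.6] dp [ 0.12 -0.1   0.28] turn 0.09
mould in vice -0.038499399999999996 0.0015533999999999544
```

View pics/s5.png

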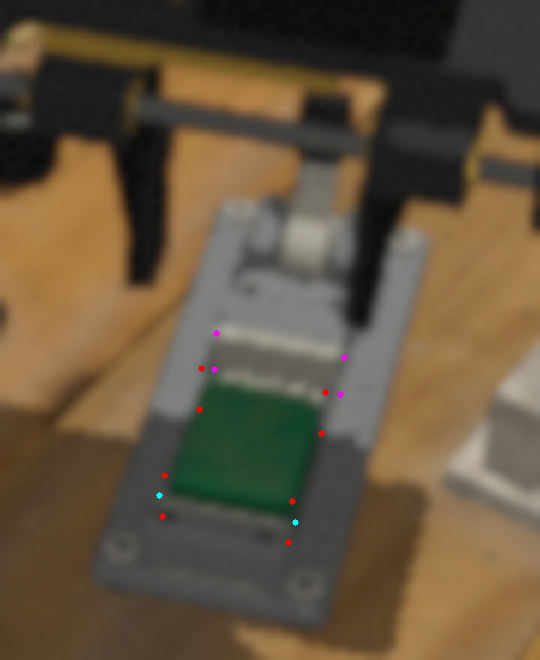

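The mould lies flat and square between the jaws at (240,445). The loose jaw's face is at (280,345) with the lever up at (318,150). Next, pinch the jaw block.

```bash
python3 -c "
from h import *
go(.5342,-.2239,.018,110)"
```

```text
at [ 0.5174 -0.1706  0.0868] psi 110.42 tilt [ 0.003 -0.002 -1.   ] f [-1.1  1.3 -0.7] dp [-1.86 -0.1   2.3 ] turn 0.08
```

Call:
{"name": "move_arm", "arguments": {"dp": [[-0.7,-0.03,0],[-1.4,-0.05,0.2],[-1.88,-0.05,0.7],[-1.88,-0.05,1.4],[-1.88,-0.05,2.0]], "turn": [0,0.1,0.1,0.1,0.1], "jaw": [0.4,0.4,0.4,0.4,0.4]}}

```text
time: 9.75
position: [0.5336, -0.2256, 0.0229]
tool_rot: [-1.805, -2.569, 0.001]
ft_force: [-0.3, -0.3, 0.5]
grip_width: 0.698
```

Call:
{"name": "move_arm", "arguments": {"dp": [[0,0,0.15],[0,0,0.25],[0,0,0.25]], "turn": [0,0,0], "jaw": [0.3,0.15,0.1]}}

```text
time: 10.05
position: [0.5346, -0.2239, 0.0175]
tool_rot: [-1.804, -2.572, 0.0]
ft_force: [-0.1, 0.6, 0.2]
grip_width: 0.578
```

Call:
{"name": "move_arm", "arguments": {"dp": [[0,0,0],[0,0,0],[0,0,0],[0,0,0],[0,0,0]], "turn": [0,0,0,0,0], "jaw": [0.05,0,-0.1,-0.3,-0.3], "grip_force": 20}}

```text
time: 10.55
position: [0.5359, -0.2235, 0.0185]
tool_rot: [1.802, 2.57, 0.002]
ft_force: [3.2, 1.0, 1.9]
grip_width: 0.483
```

Call:
{"name": "move_arm", "arguments": {"dp": [[0.1,0,0],[0.25,0,0],[0.4,0,0],[0.55,0,0],[0.65,0,0]], "turn": [0,0,0,0,0], "jaw": [-0.3,-0.3,-0.3,-0.3,-0.3]}}

```text
time: 11.05
position: [0.5293, -0.2055, 0.0185]
tool_rot: [1.801, 2.57, 0.001]
ft_force: [5.0, -1.5, 1.3]
grip_width: 0.481
```

Call:
{"name": "move_arm", "arguments": {"dp": [[0.05,0,0],[0.1,0,0],[0.1,0,0]], "turn": [0,0,0], "jaw": [-0.3,-0.3,-0.3]}}

```text
time: 11.35
position: [0.5283, -0.2027, 0.0185]
tool_rot: [1.802, 2.57, 0.001]
ft_force: [5.7, -0.7, 1.3]
grip_width: 0.481
```

Call:
{"name": "move_arm", "arguments": {"dp": [[0.05,0,0],[0.08,0,0]], "turn": [0,0], "jaw": [-0.3,-0.3]}}

```text
time: 11.55
position: [0.5276, -0.2008, 0.0185]
tool_rot: [1.802, 2.569, 0.001]
ft_force: [6.4, -1.3, 0.4]
grip_width: 0.476
```

Call:
{"name": "move_arm", "arguments": {"dp": [[0.03,0,0],[0.06,0,0],[0.06,0,0]], "turn": [0,0,0], "jaw": [-0.3,-0.3,-0.3]}}

```text
time: 11.85
position: [0.5272, -0.1996, 0.0185]
tool_rot: [1.801, 2.569, 0.001]
ft_force: [6.3, -1.9, -0.2]
grip_width: 0.475
```

Call:
{"name": "move_arm", "arguments": {"dp": [[0.03,0,0],[0.05,0,0],[0.05,0,0]], "turn": [0,0,0], "jaw": [-0.3,-0.3,-0.3]}}

```text
time: 12.15
position: [0.5271, -0.1996, 0.0185]
tool_rot: [1.801, 2.566, 0.0]
ft_force: [8.6, -4.6, -2.4]
grip_width: 0.482
```

Call:
{"name": "move_arm", "arguments": {"dp": [[0.03,0,0],[0.05,0,0],[0.05,0,0]], "turn": [0,0,0], "jaw": [-0.3,-0.3,-0.3]}}

```text
time: 12.45
position: [0.5272, -0.1995, 0.0185]
tool_rot: [1.8, 2.564, -0.001]
ft_force: [10.6, -7.4, -4.6]
grip_width: 0.484
```

Force rose to about 10 N with the jaw stopped, so the mould is snug between both jaws. Releasing and going round behind the lever.

Call:
{"name": "move_arm", "arguments": {"dp": [[-0.03,0,0],[-0.03,0,0],[-0.03,0,0],[-0.03,0,-0.3],[-0.03,0,-1.0]], "turn": [0,0,0,0,0], "jaw": [0.1,0.3,0.3,0.3,0.3]}}

```text
time: 12.95
position: [0.5224, -0.1956, 0.0464]
tool_rot: [-1.8, -2.568, 0.002]
ft_force: [-1.0, 0.6, 0.4]
grip_width: 0.647
```

Call:
{"name": "move_arm", "arguments": {"dp": [[0,0,-0.8],[0,0,-1.8],[0,0,-2.0],[-1,0,-2.0],[-2.2,0,-2.0]], "turn": [0,0,0,0,0], "jaw": [0.3,0,-0.5,-1,-1]}}

```text
time: 13.45
position: [0.5473, -0.2574, 0.1083]
tool_rot: [-1.799, -2.575, 0.001]
ft_force: [0.8, 0.5, -0.6]
grip_width: 0.37
```

```bash
python3 -c "
from h import *
C=np.array([.528,-.207]);u=np.array([.342,-.94]);p=C+u*.085
go(p[0],p[1],.1,110)
s=Cam('scene');im=ctrl.get_image('scene')
v=np.array([.94,.342])
def box(c,x0,x1,y0,y1,z0,z1):return [np.r_[c+u*x+v*y,z] for x in(x0,x1) for y in(y0,y1) for z in(z0,z1)]
o=cv2.resize(im[150:260,325:415,::-1],None,fx=6,fy=6,interpolation=2)
def dr(P,col):
  for q in s.proj(P): cv2.circle(o,tuple(int(a) for a in ((q-[325,150]+.5)*6)),3,col,-1)
dr(box(C,-.022,-.022,-.021,.021,.028,.028),(255,0,255))
dr(box(C,-.072,-.072,-.021,.021,.03,.03),(255,255,0))
dr([np.r_[C+u*.030,.028],np.r_[C+u*(.030+.055*np.sin(.436)),.028+.05]],(0,0,255))
cv2.imwrite('pics/s6.png',o)"
```

```text
at [ 0.5473 -0.2574  0.1083] psi 110.13 tilt [-0. -0. -1.] f [ 0.8  0.5 -0.6] dp [-1.03 -0.03  0.28] turn 0.03
```

View pics/s6.png

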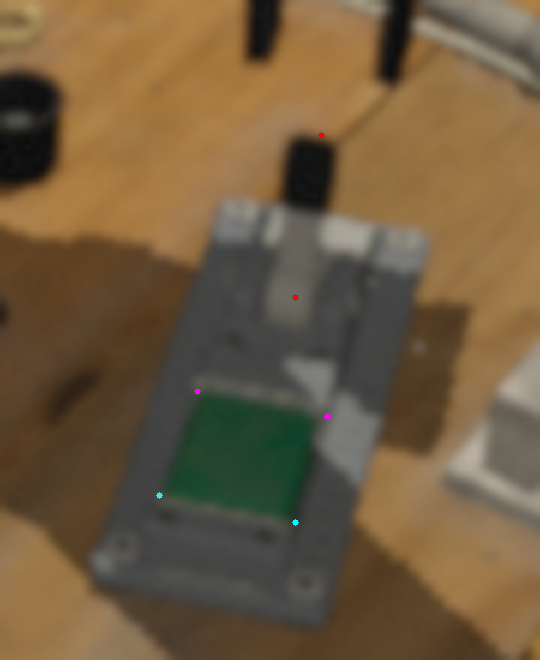

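The mould is held between both jaws (the faces at about (225,510) and (265,395)). The lever stands at (310,170), within 2 px of the prediction. Now going behind the lever.

Call:
{"name": "move_arm", "arguments": {"dp": [[-0.6,0,0.1],[-1.05,0,0.2],[-1.05,0,0.6],[-1.05,0,1.2],[-1.05,0,1.6]], "turn": [0,0,0,0,0], "jaw": [-1,-1,-1,-1,-1]}}

```text
time: 14.0
position: [0.5569, -0.2865, 0.0574]
tool_rot: [-1.8, -2.571, -0.0]
ft_force: [0.5, -0.5, -0.0]
grip_width: 0.006
```

```bash
cat >>h.py <<'E'
def vx(x,z):
    p=np.array([.528,-.207])+np.array([.342,-.94])*x-.001*np.array([.94,.342]); go(p[0],p[1],z,110)
E
python3 -c "
from h import *
for a in((.0686,.06),(.046,.066),(.024,.067)): vx(*a)
print(ctrl.get_state()['grip_width'])"
```

```text
at [ 0.5569 -0.2865  0.0574] psi 110.01 tilt [-0.002  0.002 -1.   ] f [ 0.5 -0.5 -0. ] dp [ 0.53 -0.03 -0.08] turn 0.0
at [ 0.5569 -0.2865  0.0574] psi 110.01 tilt [-0.002  0.002 -1.   ] f [ 0.5 -0.5 -0. ] dp [ 1.29 -0.03 -0.28] turn 0.0
at [ 0.5569 -0.2865  0.0574] psi 110.01 tilt [-0.002  0.002 -1.   ] f [ 0.5 -0.5 -0. ] dp [ 2.02 -0.03 -0.31] turn 0.0
0.005846399382210574
```

Call:
{"name": "move_arm", "arguments": {"dp": [[0.25,-0.03,-0.05],[0.5,-0.03,-0.08],[0.75,-0.03,-0.15],[1.0,-0.03,-0.22],[1.3,-0.03,-0.28]], "turn": [0,0,0,0,0], "jaw": [-1,-1,-1,-1,-1]}}

```text
time: 14.5
position: [0.5442, -0.252, 0.0692]
tool_rot: [1.802, 2.57, -0.001]
ft_force: [1.8, -2.4, -1.2]
grip_width: 0.008
```

Call:
{"name": "move_arm", "arguments": {"dp": [[0.2,0,-0.02],[0.4,0,-0.03],[0.6,0,-0.03],[0.75,0,-0.03]], "turn": [0,0,0,0], "jaw": [-1,-1,-1,-1]}}

```text
time: 14.9
position: [0.5359, -0.2305, 0.069]
tool_rot: [1.803, 2.572, -0.001]
ft_force: [0.7, -2.8, 0.8]
grip_width: 0.005
```

```bash
python3 -c "
from h import *
for a in((.0094,.062),(.0,.053),(-.006,.044),(-.006,.041)): vx(*a)
im=ctrl.get_image('scene')
cv2.imwrite('pics/s7.png',cv2.resize(im[130:260,325:415,::-1],None,fx=4,fy=4,interpolation=2))"
```

```text
at [ 0.5359 -0.2305  0.069 ] psi 109.93 tilt [-0. -0. -1.] f [ 0.7 -2.8  0.8] dp [ 0.51 -0.01  0.23] turn -0.01
at [ 0.5359 -0.2305  0.069 ] psi 109.93 tilt [-0. -0. -1.] f [ 0.7 -2.8  0.8] dp [ 0.83 -0.01  0.53] turn -0.01
at [ 0.5359 -0.2305  0.069 ] psi 109.93 tilt [-0. -0. -1.] f [ 0.7 -2.8  0.8] dp [ 1.03 -0.01  0.83] turn -0.01
at [ 0.5359 -0.2305  0.069 ] psi 109.93 tilt [-0. -0. -1.] f [ 0.7 -2.8  0.8] dp [ 1.03 -0.01  0.93] turn -0.01
```

View pics/s7.png

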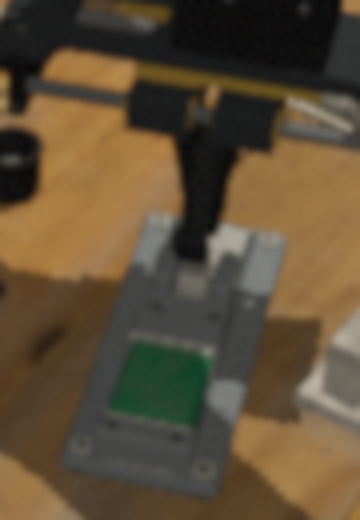

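The lever is coming over: its black grip at (190,240) is in front of the fingertips, with a steady 2–3 N push. Carrying on along the arc.

Call:
{"name": "move_arm", "arguments": {"dp": [[0.25,0,0.08],[0.5,0,0.22],[0.7,0,0.37],[0.83,0,0.53],[0.95,0,0.7]], "turn": [0,0,0,0,0], "jaw": [-1,-1,-1,-1,-1]}}

```text
time: 15.45
position: [0.5263, -0.2033, 0.0476]
tool_rot: [-1.803, -2.573, -0.0]
ft_force: [-0.2, -2.2, 2.0]
grip_width: 0.004
```

Call:
{"name": "move_arm", "arguments": {"dp": [[0.05,0,0.07],[0.1,0,0.14],[0.1,0,0.2],[0.1,0,0.2]], "turn": [0,0,0,0], "jaw": [-1,-1,-1,-1]}}

```text
time: 15.85
position: [0.5255, -0.2011, 0.0436]
tool_rot: [-1.804, -2.572, 0.001]
ft_force: [-4.1, -0.7, 12.4]
grip_width: 0.007
```

Call:
{"name": "move_arm", "arguments": {"dp": [[0,0,0.04],[0,0,0.06],[0,0,0.06]], "turn": [0,0,0], "jaw": [-1,-1,-1]}}

```text
time: 16.15
position: [0.5257, -0.2013, 0.0432]
tool_rot: [1.804, 2.572, -0.002]
ft_force: [-6.8, 1.1, 20.9]
grip_width: 0.003
```

Call:
{"name": "move_arm", "arguments": {"dp": [[0,0,-0.5],[0,0,-1.2],[-0.5,-1,-1.8],[-0.5,-2.5,-1.8],[-0.5,-4,-1.8]], "turn": [0,0,0,0,0], "jaw": [-1,-1,-1,-1,-1]}}

```text
time: 16.65
position: [0.417, -0.2557, 0.0944]
tool_rot: [-1.802, -2.573, -0.002]
ft_force: [0.3, -2.0, 0.5]
grip_width: 0.006
```

Call:
{"name": "move_arm", "arguments": {"dp": [[-1,0,-0.5],[-2,0,-1.2],[-3,0,-1.8],[-4.3,0,-2.2],[-5.5,0,-2.5]], "turn": [0,0,0,0,0], "jaw": [-1,-1,-1,-1,-1]}}

```text
time: 17.15
position: [0.4746, -0.412, 0.17]
tool_rot: [1.803, 2.572, 0.001]
ft_force: [0.4, -0.0, -0.0]
grip_width: 0.004
```

```bash
python3 -c "
from h import *
s=ctrl.get_state();print(s['position'],s['ft_force'])
a=ctrl.get_image('scene')[:,:,::-1];b=ctrl.get_image('top')[:,:,::-1]
l=cv2.resize(a[150:260,325:415],None,fx=4,fy=4,interpolation=2);r=cv2.resize(b[165:275,325:435],None,fx=4,fy=4,interpolation=2)
cv2.imwrite('pics/s8.png',np.hstack([l,r]))
C=np.array([.528,-.207]);u=np.array([.342,-.94])
H=C+u*.029
print('tip pred @1.8', Cam('scene').proj([np.r_[H-u*.0538,.0394]]),Cam('top').proj([np.r_[H-u*.0538,.0394]]))
for n in('scene','top'):
  c=Cam(n)
  for o,z in(('mould_low_a',.023),('mould_green',.03),('loupe',.03),('tape_roll',.018)):
    for m in ctrl.masks_of(n,o)[:2]:
        cs=max(cv2.findContours(m['region'].astype(np.uint8),0,2)[0],key=len).reshape(-1,2)
        q=cv2.minAreaRect((c.plane(cs,z)[:,:2]*1000).astype(np.float32)); print(n,o,round(m['confidence'],2),np.round(q[0]),np.round(q[1]),round(q[2],1))
"
```

```text
[ 0.47458071 -0.41195474  0.17003954] [ 0.36617814 -0.00681152 -0.02030394]
tip pred @1.8 [[368.24027196 213.38225012]] [[373.27892357 208.28323792]]
scene mould_low_a 0.75 [425.  71.] [62. 49.] 84.2
scene mould_low_a 0.63 [488.  63.] [61. 51.] 86.7
scene mould_green 0.55 [ 513. -162.] [39. 51.] 21.0
scene loupe 0.48 [ 660. -252.] [29. 60.] 36.0
scene loupe 0.35 [423.  75.] [60. 50.] 88.4
scene tape_roll 0.62 [673.  64.] [70. 86.] 45.8
top mould_low_a 0.77 [429.  64.] [61. 45.] 87.3
top mould_low_a 0.77 [492.  56.] [57. 45.] 85.0
top mould_green 0.97 [ 513. -163.] [39. 50.] 19.1
top loupe 0.71 [673.  58.] [75. 71.] 27.6
top loupe 0.62 [ 668. -263.] [34. 37.] 89.7
top tape_roll 0.67 [677.  59.] [74. 75.] 46.7
top tape_roll 0.31 [ 529. -207.] [ 75. 183.] 19.9
```

View pics/s8.png

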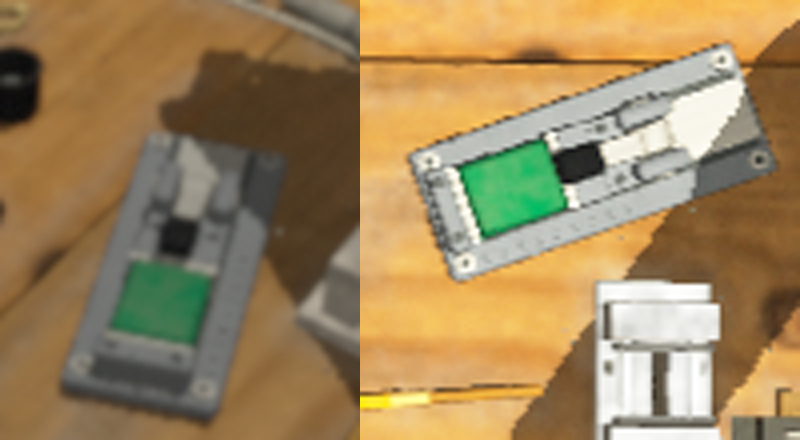

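The mould sits snug between both jaw faces. The lever lies forward, with its tip at top-view pixel (373,206) against (373,208) predicted for 1.80 rad. The other things are where they were, so I'm handing in.

```bash
python3 -c "
from bench import ctrl
print(ctrl.close_job(),ctrl.get_state()['time'])"
```

```text
the job is handed in; nothing more can be done
the job is handed in; nothing more can be done
```

The job is done and handed in. The green mould is clamped lengthways in the vice with the cam lever locked, at about 18 s of the 54 s allowed. No verdict is reported.

**What I did:** I lifted the mould straight up off the two orange ones and laid it flat on the vice bed. I then slid the loose jaw up until it stopped, with the push at about 10 N. Last, I pushed the lever over to its stop, pressing down with about 21 N, and backed the arm away.

**Last checks:**
- **Mould:** both cameras put it at about (0.513, −0.163) m, square in the vice and touching both jaw faces in the picture.
- **Lever:** its tip showed within about 2 px of where it should be at 1.80 rad.
- **Orange moulds:** the one at x ≈ 0.425 m read within 1 mm of its first measurement. The other's first readings were taken with the green mould partly covering it. Once uncovered, it read the same right after the lift and at the end.
- **Tape roll and loupe:** both stayed within 2 mm of where they started.
- **Brush:** I checked it only by eye, and it showed no sign of having moved.

**Disagreements:** the two cameras differed by up to about 5 mm on the vice position and on the orange moulds. I averaged them for the vice and relied on the contact forces for the final fits. The networks also gave a few wrong matches, such as an orange mould and the tape roll reported as the loupe, which I ignored.

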